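# Rake the drainage chips level in a growing tray

### The arm

A 6-joint arm with a two-finger parallel gripper is mounted at the origin on the work surface. World frame = base frame: x ahead of the robot, y to its left, z up, the work surface at z = 0. Lengths are in m, angles in rad, forces in N, time in s.
With the tool pointing down it reaches from about 0.25 to 0.725 m from the base axis. Payload 9.7 kg.
Tool frame: the origin (TCP) lies at the very end of the fingers, on their centre line; the grasp point (between the pads) lies 19 mm behind it; z points along the fingers, y is the line along which they close (so a half turn about z gives the same grasp; the last joint's range is limited). The gripper opens to 85 mm and grips with 20 to 120 N. Pads are 22 mm wide; open, the fingers measure 114 mm over their backs; the gripper's body (76 mm by 85 mm) begins 54 mm behind the grasp point. The pads swing forward as they close: fully open they stand 13 mm farther back than shut.
Start: joints at [-1.286, 0.087, 0.176, 1.66, 0, 1.571], TCP at [0.155, -0.528, 0.231] pointing down, gripper open.
Joint ranges: [-3.13, 3.13], [-0.85, 1.81], [-1.15, 1.24], [-2.2, 2.28], [-1.44, 1.52], [-3.14, 3.14]. Speed limits (rad/s): [2.22, 2.22, 2.57, 3.14, 3.14, 3.14].

### API

Orientations are given as a unit quaternion [x, y, z, w].
In Python, from rig import manip gives the robot as it stands.
- The arm moves only by the tool arm_command, never from a script. Its argument "plan" is one flat list of numbers, 5 for each row, row after row: the opening, from 0 (shut) to 1 (fully open), then the shift along the tool's x, y, z in m, then the turn about the tool's z in rad. In form: [jaw, dx, dy, dz, spin, jaw, dx, dy, dz, spin, ...]. A call has 1 to 10 rows; each row is the pose to reach, as a shift and turn from the pose commanded when the call began, along the tool's axes at that moment; what a row does not reach only later rows make up. A row lasts 1/8 s, in which the tool goes at most 62.5 mm and 10.7 degrees, less where a joint would pass 70% of its speed; a pose out of reach is approached as far as the arm can. A call with a gripper value outside its range is refused whole. The fingers move at their own pace and stop on an object; "grip_force" is the grip in N (left out, the last holds). Time passes only in rows, so rows that repeat a pose let the fingers close. It gives the time, the measured TCP pose, the force, the opening and the grip force at its end, in the units of the state.
- manip.get_state(): the state, without advancing time (a new reading comes with each control period).
- manip.grab_frame(name): name is "scene" or "top"; returns (picture, depth): 420x560x3 uint8, red, green, blue; 420x560 float32, m along the optical axis (not along the pixel's ray), 0 where there is no reading.
- manip.get_calibration(name): a dict with "fx", "fy", "cx", "cy" (pixels), "world_from_camera" (4x4, takes a point from camera to world coordinates). Camera axes: x right, y up, looking along -z (the intrinsics and any distortion apply to the point x, -y, -z); pixel columns grow to the right and rows downward; lengths in m; the calibration is good to about 2 mm. A picture is of the moment at which its call begins. get_calibration takes no time and is no camera call.
- manip.finish_job(): hands the job in; it is judged then, once.
Trained networks look in the newest picture that a camera, given by its name, has taken for a name from the list of things; names that differ only in an ending like _2 or _b are one class to them, and where a whole thing is asked for, a point or a joint stands for the part that bears it (a point fixed in the world has none). Each returns a list of dicts, best first, with "score" (0 to 1); they miss things now and then, are a little off and sometimes report something else, mostly with a low value. They report only what shows in the picture. A call takes as long as a camera call.
- manip.recognise(thing, camera): "point" ([x, y, z] in m, in world coordinates, good to about 4 mm: the middle of the surface that is visible of it).
- manip.regions_of(thing, camera): "region" (420x560 bool, what is visible of it).
- manip.tip_of(thing, camera): "point" ([x, y, z] in m, in world coordinates, good to about 4 mm: a listed point, or the origin of a listed thing).
The state is a dict: "clock": time; "joint_positions": joint angles; "joint_vel": joint speeds; "tau": joint torques, N m; "position": TCP position; "ee_rot": TCP orientation; "wrist_force": force on the tool from outside, world axes, zero at the start; "ft_torque": the same for the moment, N m; "grip_width": finger opening in m; "grip_force": force on a finger pad.
Only numpy, scipy, OpenCV 4.12 (cv2) and the standard library are available. Lean on these libraries where they do the work, as an engineer would, in place of code of your own. Each camera call takes 0.05 s, during which the arm holds its last target. There are 200 camera calls.

### The job

The clay chips in the growing tray are bunched up at one end. Take the rake from its stand and, with its sprung tines kept resting lightly on the tray's floor while you draw it along, rake the chips out into an even single layer with at least two of the nine in every third of the tray's length, moving the chips with the rake only. Then hang the rake upright in its stand again; leave the beaker, bottle and sponge alone.

Things in the scene. Friction and masses are not known exactly. Their poses are not given: they have to be found in the camera images.
- rake: upright hand rake, about 250 g: square wooden handle 22 x 22 mm on a steel crossbar 160 mm long (along the rake's x), 12 mm wide and high. Origin: centre of the crossbar's underside, z up; the handle runs from z = 12 to 112 mm. Below hangs a head 96 mm wide with six steel tines 5 mm thick, 18 mm apart, 40 mm long, all in the plane y = 0.
- rake_short (a point): point of the rake 75 mm below its origin: the highest the tine tips can hang. The head is adjustable, so the tips hang 0 to 25 mm below this point, set differently each time and not measured: find the floor by feel (the setting slips only above 60 N). The head is also sprung: it gives upward about 1 mm per 4 N, after a preload of about 1 N, for 10 mm.
- stand: fixed wooden rake stand, left or right of the tray: two posts 130 mm apart (along its x), 116 mm clear between, with 18 mm wide, 12 mm deep notches that carry the crossbar, flaring to 38 mm at 135 mm height. Origin: centre of the base's underside. The rake hangs upright, x along the stand's x, its origin 110 mm above the stand's, and lifts straight up.
- tray: fixed shallow growing tray, inside 130 mm (its x) by 390 mm (its y), walls 6 mm thick, rim 45 mm above the bench. Origin: centre of its underside.
- bed: the tray's flat floor, 130 mm (x) by 390 mm (y). Origin: centre of its upper face, 10 mm above the bench, z up; its thirds end at y = -65 and +65 mm. The tray's and floor's axes are parallel. Press on it with no more than 15 N.
- beaker: loose open glass beaker, 72 mm across, 95 mm tall; leave alone. Origin: centre of its underside.
- bottle: loose white bottle, 56 mm across, 120 mm tall, beyond the tray; leave alone. Origin: centre of its underside.
- sponge: loose sponge block 70 x 110 x 30 mm beyond the tray; leave alone. Origin: centre of its underside.
- chip0: loose chunky clay chip, about 20 x 22 x 18 mm, 20 g, one of nine alike; they start flat in three rough rows of three across the bed's -y end third, rows about 44 mm apart along y with gaps of 11 mm or more. Origin: its centre, 9 mm above what it lies flat on.
- chip1: loose chunky clay chip, about 20 x 22 x 18 mm, 20 g, one of nine alike; they start flat in three rough rows of three across the bed's -y end third, rows about 44 mm apart along y with gaps of 11 mm or more. Origin: its centre, 9 mm above what it lies flat on.
- chip2: loose chunky clay chip, about 20 x 22 x 18 mm, 20 g, one of nine alike; they start flat in three rough rows of three across the bed's -y end third, rows about 44 mm apart along y with gaps of 11 mm or more. Origin: its centre, 9 mm above what it lies flat on.
- chip3: loose chunky clay chip, about 20 x 22 x 18 mm, 20 g, one of nine alike; they start flat in three rough rows of three across the bed's -y end third, rows about 44 mm apart along y with gaps of 11 mm or more. Origin: its centre, 9 mm above what it lies flat on.
- chip4: loose chunky clay chip, about 20 x 22 x 18 mm, 20 g, one of nine alike; they start flat in three rough rows of three across the bed's -y end third, rows about 44 mm apart along y with gaps of 11 mm or more. Origin: its centre, 9 mm above what it lies flat on.
- chip5: loose chunky clay chip, about 20 x 22 x 18 mm, 20 g, one of nine alike; they start flat in three rough rows of three across the bed's -y end third, rows about 44 mm apart along y with gaps of 11 mm or more. Origin: its centre, 9 mm above what it lies flat on.
- chip6: loose chunky clay chip, about 20 x 22 x 18 mm, 20 g, one of nine alike; they start flat in three rough rows of three across the bed's -y end third, rows about 44 mm apart along y with gaps of 11 mm or more. Origin: its centre, 9 mm above what it lies flat on.
- chip7: loose chunky clay chip, about 20 x 22 x 18 mm, 20 g, one of nine alike; they start flat in three rough rows of three across the bed's -y end third, rows about 44 mm apart along y with gaps of 11 mm or more. Origin: its centre, 9 mm above what it lies flat on.
- chip8: loose chunky clay chip, about 20 x 22 x 18 mm, 20 g, one of nine alike; they start flat in three rough rows of three across the bed's -y end third, rows about 44 mm apart along y with gaps of 11 mm or more. Origin: its centre, 9 mm above what it lies flat on.

How it is judged:
On the way, in this order (a step that is already met when the one before it is completed fails the run):
1. the rake is lifted out of its stand (z of rake in the frame of stand above 0.15 m), for 0.2 s.
2. the tines rest on the tray's floor (over 0.5 N) within the end third where the chips are bunched (contact force between rake and bed above 0.5 N and y of rake in the frame of bed below -0.05 m), for 0.1 s.
3. the rake has been drawn to the middle of the tray with its tines resting on the floor (over 0.5 N) (contact force between rake and bed above 0.5 N and y of rake in the frame of bed between -0.03 and 0.03 m), for 0.1 s.
4. the rake has been drawn on beyond the middle with its tines resting on the floor (over 0.5 N) (contact force between rake and bed above 0.5 N and y of rake in the frame of bed above 0.035 m), for 0.1 s.
At the end, for the whole second after the job is handed in: All nine chips lie still on the tray's floor, none on another (centres under 19 mm above it), at least two in each third (bounds at y = -65 and +65 mm); the rake hangs still in its stand, origin 106 to 114 mm above the stand's, within 14 mm along x, 8 mm along y, tilt under 0.15 rad (((y of chip0 in the frame of bed below -0.065 m and y of any of chip1, chip2, chip3, chip4, chip5, chip6, chip7, chip8 in the frame of bed below -0.065 m) or (y of chip1 in the frame of bed below -0.065 m and y of any of chip2, chip3, chip4, chip5, chip6, chip7, chip8 in the frame of bed below -0.065 m) or (y of chip2 in the frame of bed below -0.065 m and y of any of chip3, chip4, chip5, chip6, chip7, chip8 in the frame of bed below -0.065 m) or (y of chip3 in the frame of bed below -0.065 m and y of any of chip4, chip5, chip6, chip7, chip8 in the frame of bed below -0.065 m) or (y of chip4 in the frame of bed below -0.065 m and y of any of chip5, chip6, chip7, chip8 in the frame of bed below -0.065 m) or (y of chip5 in the frame of bed below -0.065 m and y of any of chip6, chip7, chip8 in the frame of bed below -0.065 m) or (y of chip6 in the frame of bed below -0.065 m and y of any of chip7, chip8 in the frame of bed below -0.065 m) or (y of chip7 in the frame of bed below -0.065 m and y of chip8 in the frame of bed below -0.065 m)) and ((y of chip0 in the frame of bed between -0.065 and 0.065 m and (y of chip1 in the frame of bed between -0.065 and 0.065 m or y of chip2 in the frame of bed between -0.065 and 0.065 m or y of chip3 in the frame of bed between -0.065 and 0.065 m or y of chip4 in the frame of bed between -0.065 and 0.065 m or y of chip5 in the frame of bed between -0.065 and 0.065 m or y of chip6 in the frame of bed between -0.065 and 0.065 m or y of chip7 in the frame of bed between -0.065 and 0.065 m or y of chip8 in the frame of bed between -0.065 and 0.065 m)) or (y of chip1 in the frame of bed between -0.065 and 0.065 m and (y of chip2 in the frame of bed between -0.065 and 0.065 m or y of chip3 in the frame of bed between -0.065 and 0.065 m or y of chip4 in the frame of bed between -0.065 and 0.065 m or y of chip5 in the frame of bed between -0.065 and 0.065 m or y of chip6 in the frame of bed between -0.065 and 0.065 m or y of chip7 in the frame of bed between -0.065 and 0.065 m or y of chip8 in the frame of bed between -0.065 and 0.065 m)) or (y of chip2 in the frame of bed between -0.065 and 0.065 m and (y of chip3 in the frame of bed between -0.065 and 0.065 m or y of chip4 in the frame of bed between -0.065 and 0.065 m or y of chip5 in the frame of bed between -0.065 and 0.065 m or y of chip6 in the frame of bed between -0.065 and 0.065 m or y of chip7 in the frame of bed between -0.065 and 0.065 m or y of chip8 in the frame of bed between -0.065 and 0.065 m)) or (y of chip3 in the frame of bed between -0.065 and 0.065 m and (y of chip4 in the frame of bed between -0.065 and 0.065 m or y of chip5 in the frame of bed between -0.065 and 0.065 m or y of chip6 in the frame of bed between -0.065 and 0.065 m or y of chip7 in the frame of bed between -0.065 and 0.065 m or y of chip8 in the frame of bed between -0.065 and 0.065 m)) or (y of chip4 in the frame of bed between -0.065 and 0.065 m and (y of chip5 in the frame of bed between -0.065 and 0.065 m or y of chip6 in the frame of bed between -0.065 and 0.065 m or y of chip7 in the frame of bed between -0.065 and 0.065 m or y of chip8 in the frame of bed between -0.065 and 0.065 m)) or (y of chip5 in the frame of bed between -0.065 and 0.065 m and (y of chip6 in the frame of bed between -0.065 and 0.065 m or y of chip7 in the frame of bed between -0.065 and 0.065 m or y of chip8 in the frame of bed between -0.065 and 0.065 m)) or (y of chip6 in the frame of bed between -0.065 and 0.065 m and (y of chip7 in the frame of bed between -0.065 and 0.065 m or y of chip8 in the frame of bed between -0.065 and 0.065 m)) or (y of chip7 in the frame of bed between -0.065 and 0.065 m and y of chip8 in the frame of bed between -0.065 and 0.065 m)) and ((y of chip0 in the frame of bed above 0.065 m and y of any of chip1, chip2, chip3, chip4, chip5, chip6, chip7, chip8 in the frame of bed above 0.065 m) or (y of chip1 in the frame of bed above 0.065 m and y of any of chip2, chip3, chip4, chip5, chip6, chip7, chip8 in the frame of bed above 0.065 m) or (y of chip2 in the frame of bed above 0.065 m and y of any of chip3, chip4, chip5, chip6, chip7, chip8 in the frame of bed above 0.065 m) or (y of chip3 in the frame of bed above 0.065 m and y of any of chip4, chip5, chip6, chip7, chip8 in the frame of bed above 0.065 m) or (y of chip4 in the frame of bed above 0.065 m and y of any of chip5, chip6, chip7, chip8 in the frame of bed above 0.065 m) or (y of chip5 in the frame of bed above 0.065 m and y of any of chip6, chip7, chip8 in the frame of bed above 0.065 m) or (y of chip6 in the frame of bed above 0.065 m and y of any of chip7, chip8 in the frame of bed above 0.065 m) or (y of chip7 in the frame of bed above 0.065 m and y of chip8 in the frame of bed above 0.065 m)) and z of chip0 in the frame of bed between 0 and 0.019 m and x of chip0 in the frame of bed between -0.066 and 0.066 m and y of chip0 in the frame of bed between -0.196 and 0.196 m and linear speed of each of chip0, chip1, chip2, chip3, chip4, chip5, chip6, chip7, chip8, rake below 0.02 m/s and z of chip1 in the frame of bed between 0 and 0.019 m and x of chip1 in the frame of bed between -0.066 and 0.066 m and y of chip1 in the frame of bed between -0.196 and 0.196 m and z of chip2 in the frame of bed between 0 and 0.019 m and x of chip2 in the frame of bed between -0.066 and 0.066 m and y of chip2 in the frame of bed between -0.196 and 0.196 m and z of chip3 in the frame of bed between 0 and 0.019 m and x of chip3 in the frame of bed between -0.066 and 0.066 m and y of chip3 in the frame of bed between -0.196 and 0.196 m and z of chip4 in the frame of bed between 0 and 0.019 m and x of chip4 in the frame of bed between -0.066 and 0.066 m and y of chip4 in the frame of bed between -0.196 and 0.196 m and z of chip5 in the frame of bed between 0 and 0.019 m and x of chip5 in the frame of bed between -0.066 and 0.066 m and y of chip5 in the frame of bed between -0.196 and 0.196 m and z of chip6 in the frame of bed between 0 and 0.019 m and x of chip6 in the frame of bed between -0.066 and 0.066 m and y of chip6 in the frame of bed between -0.196 and 0.196 m and z of chip7 in the frame of bed between 0 and 0.019 m and x of chip7 in the frame of bed between -0.066 and 0.066 m and y of chip7 in the frame of bed between -0.196 and 0.196 m and z of chip8 in the frame of bed between 0 and 0.019 m and x of chip8 in the frame of bed between -0.066 and 0.066 m and y of chip8 in the frame of bed between -0.196 and 0.196 m and z of rake in the frame of stand between 0.106 and 0.114 m and x of rake in the frame of stand between -0.014 and 0.014 m and y of rake in the frame of stand between -0.008 and 0.008 m and angle between rake's own z axis and vertical below 0.15 rad); the robot touches nothing.
It fails at once if the rake presses on the tray or its floor with more than 15 N (contact force between rake and tray above 15 N).
It fails at once if the gripper touches a chip (contact force between any of the arm, the fingers and chip0 above 0.3 N or contact force between any of the arm, the fingers and chip1 above 0.3 N or contact force between any of the arm, the fingers and chip2 above 0.3 N or contact force between any of the arm, the fingers and chip3 above 0.3 N or contact force between any of the arm, the fingers and chip4 above 0.3 N or contact force between any of the arm, the fingers and chip5 above 0.3 N or contact force between any of the arm, the fingers and chip6 above 0.3 N or contact force between any of the arm, the fingers and chip7 above 0.3 N or contact force between any of the arm, the fingers and chip8 above 0.3 N).
It fails at once if the beaker, bottle or sponge is moved by more than 20 mm (distance of any of beaker, bottle, sponge from where it was at the start of the episode above 0.02 m).
It also fails if it takes over 72 s, if anything falls off the work surface, if the arm or the gripper's body presses on something with over 40 N, if the wrist force passes 120 N, or if a joint passes its speed limit or range.

## Working session

There is one attempt and no reset: what is moved stays moved. The work goes in short steps, Python scripts to look and compute and a tool call to move; the robot and the scene stay as the last step left them, time stands still between calls to the robot, and variables do not carry over. Pictures are saved under pics/ and viewed, at most 10 in all, crops included, and the job is handed in when it is done.

Besides the shell and the picture viewer there is one more tool, called after "Emit:" as name(argument=value, ...) on one line, values as JSON. arm_command: Moves the arm, as the interface text tells. Its arguments: {"type":"object","properties":{"plan":{"type":"array","items":{"type":"number"}},"grip_force":{"type":"number"}},"required":["plan"]}

```bash
mkdir -p pics; cat > h.py <<'E'
import numpy as np, cv2
from rig import manip
def cloud(name):
    im,d=manip.grab_frame(name); c=manip.get_calibration(name)
    v,u=np.mgrid[:420,:560]
    P=np.stack([(u-c['cx'])/c['fx']*d,-(v-c['cy'])/c['fy']*d,-d,np.ones_like(d)],-1)
    W=(P@np.array(c['world_from_camera']).T)[...,:3]; W[d==0]=np.nan
    return im,W
E
python3 - <<'E'
from h import *
s=manip.get_state(); print({k:np.round(s[k],3) for k in ('clock','position','ee_rot','wrist_force','grip_width')})
ims=[]
for n in('top','scene'):
    im,W=cloud(n); np.save(n+'.npy',W); cv2.imwrite(f'pics/{n}0.png',im[...,::-1])
    for t in('rake','stand','tray','bed','beaker','bottle','sponge'):
        try:
            print(n,t,[(np.round(r['point'],3).tolist(),round(r['score'],2)) for r in manip.tip_of(t,n)[:2]])
        except Exception as e: print(t,e)
    print('chip',[(np.round(r['point'],3).tolist(),round(r['score'],2)) for r in manip.tip_of('chip0',n)[:14]])
    print({k:np.round(v,3) for k,v in manip.get_calibration(n).items()})
E
```

```text
{'clock': np.float64(0.0), 'position': array([ 0.154, -0.528,  0.231]), 'ee_rot': array([ 0.99 ,  0.142, -0.   , -0.001]), 'wrist_force': array([-0.969,  1.223, -0.278]), 'grip_width': np.float64(0.085)}
top rake [([0.488, 0.337, 0.111], 0.94), ([0.501, -0.132, 0.018], 0.59)]
top stand [([0.503, -0.088, 0.02], 0.74), ([0.488, 0.34, 0.004], 0.64)]
top tray [([0.526, 0.009, -0.004], 0.56)]
top bed [([0.522, 0.008, 0.011], 0.62)]
top beaker [([0.478, -0.362, 0.003], 0.74)]
top bottle [([0.755, 0.13, -0.001], 0.61)]
top sponge [([0.765, -0.076, 0.007], 0.75)]
chip [([0.586, -0.158, 0.021], 0.64), ([0.539, -0.119, 0.017], 0.59), ([0.5, -0.085, 0.02], 0.59), ([0.531, -0.078, 0.017], 0.56), ([0.586, -0.114, 0.02], 0.52), ([0.507, -0.169, 0.012], 0.5), ([0.501, -0.126, 0.018], 0.5), ([0.547, -0.166, 0.018], 0.47), ([0.574, -0.072, 0.018], 0.46), ([0.489, 0.338, 0.111], 0.15)]
{'fx': np.float64(423.791), 'fy': np.float64(423.791), 'cx': np.float64(277.055), 'cy': np.float64(207.437), 'world_from_camera': array([[ 2.300e-02,  9.770e-01, -2.110e-01,  3.540e-01],
       [-1.000e+00,  2.400e-02, 
[... 297 characters left out ...]
0.013], 0.97)]
scene beaker [([0.475, -0.359, -0.002], 0.61), ([0.49, 0.337, 0.037], 0.61)]
scene bottle [([0.751, 0.131, 0.0], 0.91)]
scene sponge [([0.762, -0.079, 0.003], 0.6)]
chip [([0.546, -0.165, 0.019], 0.65), ([0.505, -0.127, 0.022], 0.6), ([0.584, -0.157, 0.019], 0.58), ([0.534, -0.08, 0.019], 0.56), ([0.5, -0.084, 0.02], 0.53), ([0.581, -0.115, 0.018], 0.48), ([0.573, -0.072, 0.018], 0.43)]
{'fx': np.float64(486.951), 'fy': np.float64(486.951), 'cx': np.float64(280.872), 'cy': np.float64(207.522), 'world_from_camera': array([[ 0.514, -0.48 ,  0.71 ,  1.383],
       [ 0.857,  0.31 , -0.411, -0.463],
       [-0.022,  0.821,  0.571,  0.716],
       [ 0.   ,  0.   ,  0.   ,  1.   ]])}
```

```bash
python3 - <<'E'
from h import *
W=np.load('top.npy')
def rect(m,n):
    p=W[m][:,:2].astype(np.float32); r=cv2.minAreaRect(p); print(n,len(p),np.round(r[0],4),np.round(r[1],4),round(r[2],2),np.round(np.median(W[m][:,2]),4))
x,y,z=W[...,0],W[...,1],W[...,2]
box=(abs(x-.523)<.12)&(abs(y)<.24)
rect(box&(z>.040)&(z<.050),'rim')
rect(box&(z>.005)&(z<.014)&(abs(x-.523)<.075),'floor')
st=(abs(x-.49)<.13)&(abs(y-.337)<.08)
rect(st&(z>.215)&(z<.235),'handle'); 
rect(st&(z>.114)&(z<.126),'bar+'); rect(st&(z>.128)&(z<.142),'posts'); rect(st&(z>.1)&(z<.142),'posts+bar')
print('chiptops zmax',np.nanmax(z[box]))
E
```

```text
rim 1656 [0.5226 0.001 ] [0.1606 0.4194] 7.98 0.0442
floor 4694 [ 0.5224 -0.001 ] [0.1497 0.4769] 0.2 0.0104
handle 89 [0.4881 0.3336] [0.0231 0.022 ] 83.57 0.2215
bar+ 275 [0.4882 0.3355] [0.0329 0.159 ] 86.01 0.1218
posts 125 [0.4864 0.3338] [0.0488 0.143 ] 83.13 0.1332
posts+bar 482 [0.488  0.3338] [0.0488 0.1592] 83.02 0.1231
chiptops zmax 0.05390346200028162
```

View pics/top0.png

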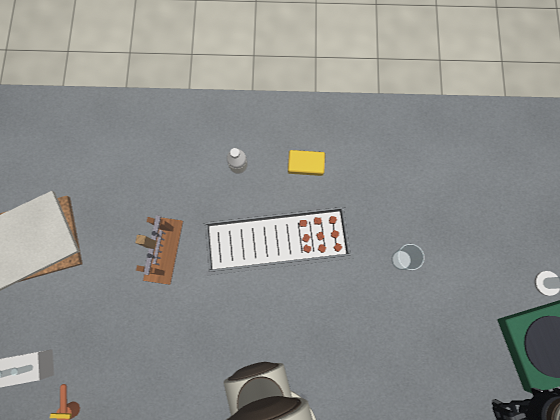

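View pics/scene0.png

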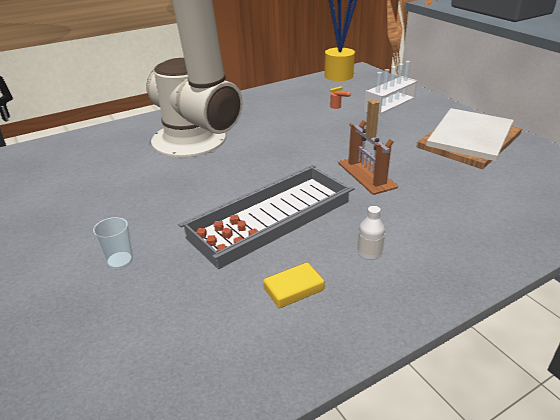

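The top view shows the tray's rim from (209,223) to (348,255), with nine chips in three rows at its right end (columns 305–337). The rake hangs in its stand at about (150,245). The scene view agrees: the chips are single and spaced, and the beaker, bottle and sponge are clear of the tray.

```bash
cat >> h.py <<'E'
def go(targets):
    """targets: (x,y,z,yaw) world -> shifts from measured pose in tool axes"""
    s=manip.get_state(); p=np.array(s['position']); q=s['ee_rot']
    from scipy.spatial.transform import Rotation as R
    M=R.from_quat(q).as_matrix(); f=np.arctan2(M[1,0],M[0,0])
    print('pos',np.round(p,4),'yaw',round(f,4),'j',np.round(s['joint_positions'],3),'F',np.round(s['wrist_force'],2),'t',s['clock'],'w',round(s['grip_width'],4),'tilt',np.round(M[:2,2],4))
    for t in targets:
        d=np.array(t[:3])-p
        M2=np.array([[np.cos(f),np.sin(f),0],[np.sin(f),-np.cos(f),0],[0,0,-1]])
        print(t,'->',np.round(M2@d,4),'spin',round(f-t[3],4))
T0=np.array([.5226,.002]); TH=.139
def bed(p):
    c,s_=np.cos(TH),np.sin(TH); d=np.asarray(p)[...,:2]-T0
    return np.stack([d@[c,s_],d@[-s_,c]],-1)
def world(x,y):
    c,s_=np.cos(TH),np.sin(TH); return T0+[c*x-s_*y,s_*x+c*y]
E
python3 - <<'E'
from h import *
def pca(p):
    m=np.median(p,0); u,s,v=np.linalg.svd(p-p.mean(0),full_matrices=False); return np.round(p.mean(0),4),np.round((p.max(0)+p.min(0))/2,4),round(np.degrees(np.arctan(v[0,1]/v[0,0])),2),len(p)
for n in('top','scene'):
    W=np.load(n+'.npy'); x,y,z=W[...,0],W[...,1],W[...,2]
    st=(abs(x-.488)<.11)&(abs(y-.335)<.07)
    print(n,'handle',pca(W[st&(z>.2165)][:,:2]), np.nanmax(z[st]),'bar',pca(W[st&(z>.108)&(z<.126)&(abs(y-.335+.12*(x-.488))<.012)][:,:2]),'base',pca(W[(abs(x-.488)<.14)&(abs(y-.335)<.1)&(z>.007)&(z<.03)][:,:2]))
    r=(abs(x-.5226)<.12)&(abs(y)<.24)&(z>.036)&(z<.05)
    print('rim',pca(W[r][:,:2]))
    # tray long walls fit
    b=bed(W[r]); 
    for sg in(-1,1):
        k=b[(b[:,0]*sg>.055)&(abs(b[:,1])<.17)]; print(sg,np.polyfit(k[:,1],k[:,0],1).round(4))
        k=b[(b[:,1]*sg>.18)&(abs(b[:,0])<.05)]; print('end',sg,k[:,1].mean().round(4))
    print('zf',np.nanmedian(z[(abs(bed(W)[...,0])<.05)&(bed(W)[...,1]>0)&(bed(W)[...,1]<.18)]))
    manip.grab_frame(n)
    c=np.array([q['point'] for q in manip.tip_of('chip0',n) if q['score']>.35]); 
    c=bed(c); print(c[np.argsort(c[:,1])].round(3).tolist())
go([(.154,-.528,.33,.285),(.40,-.15,.33,1.0),(.488,.334,.30,np.pi-.125),(.488,.334,.30,-.125)])
E
```

```text
top handle (array([0.4878, 0.3329]), array([0.4873, 0.3332]), np.float64(-68.99), 86) 0.22569847902250606 bar (array([0.4871, 0.3335]), array([0.4883, 0.335 ]), np.float64(-6.94), 286) base (array([0.477 , 0.3234]), array([0.491 , 0.3351]), np.float64(-12.1), 835)
rim (array([0.5217, 0.0032]), array([0.5216, 0.0015]), np.float64(-81.97), 1806)
-1 [-0.0004 -0.0729]
end -1 -0.1984
1 [-0.0001  0.0716]
end 1 0.1963
zf 0.010527908507133144
[[0.0, -0.169], [-0.038, -0.168], [0.041, -0.167], [-0.043, -0.126], [-0.0, -0.126], [0.044, -0.121], [-0.032, -0.085], [0.038, -0.083], [-0.005, -0.079]]
scene handle (array([0.4919, 0.333 ]), array([0.4893, 0.3339]), np.float64(42.36), 56) 0.22694112916254244 bar (array([0.4965, 0.3318]), array([0.4903, 0.3349]), np.float64(-6.38), 211) base (array([0.4969, 0.3255]), array([0.4884, 0.3335]), np.float64(-3.7), 871)
rim (array([ 0.5273, -0.0155]), array([0.5235, 0.0033]), np.float64(-81.36), 2193)
-1 [-0.0023 -0.0685]
end -1 -0.1982
1 [-0.0011  0.0745]
end 1 0.1971
zf 0.012256937270562984
[[-0.038, -0.171], [-0.0, -0.169], [0.044, -0.168], [-0.038, -0.126], [0.004, -0.126], [0.041, -0.125], [-0.033, -0.084], [-0.002, -0.08], [0.044, -0.078]]
pos [ 0.1545 -0.5278  0.2313] yaw 0.2847 j [-1.286  0.087  0.176  1.66  -0.     1.571] F [-0.2  -0.17  0.39] t 1.1 w 0.0851 tilt [-0.  0.]
(0.154, -0.528, 0.33, 0.285) -> [-0.0005  0.     -0.0987] spin -0.0003
(0.4, -0.15, 0.33, 1.0) -> [ 0.3417 -0.2937 -0.0987] spin -0.7153
(0.488, 0.334, 0.3, 3.016592653589793) -> [ 0.5622 -0.7335 -0.0687] spin -2.7318
(0.488, 0.334, 0.3, -0.125) -> [ 0.5622 -0.7335 -0.0687] spin 0.4097
```

Emit:
arm_command(plan=[0.7,0,0,-0.06,0,0.7,0.05,-0.04,-0.1,-0.1,0.7,0.1,-0.08,-0.1,-0.25,0.7,0.15,-0.12,-0.1,-0.4,0.7,0.2,-0.16,-0.1,-0.55,0.7,0.25,-0.2,-0.1,-0.7,0.7,0.3,-0.24,-0.1,-0.85,0.7,0.34,-0.29,-0.1,-1.0,0.7,0.34,-0.29,-0.1,-1.15], grip_force=80)

```text
clock: 2.22
position: [0.4003, -0.1512, 0.3314]
ee_rot: [0.751, 0.661, 0.0, 0.0]
wrist_force: [0.4, -0.4, -0.2]
grip_width: 0.0599
grip_force: 0.0
```

```bash
python3 - <<'E'
from h import *
go([(.40,0,.32,2),(.488,.334,.30,np.pi-.12)])
E
```

```text
pos [ 0.4003 -0.1512  0.3314] yaw 1.4433 j [-0.361 -0.139  0.154  1.864  0.     1.337] F [ 0.39 -0.36 -0.22] t 2.225 w 0.0599 tilt [0.0004 0.0002]
(0.4, 0, 0.32, 2) -> [ 0.15   -0.0195  0.0114] spin -0.5567
(0.488, 0.334, 0.3, 3.021592653589793) -> [0.4925 0.0253 0.0314] spin -1.5783
```

Emit:
arm_command(plan=[0.7,0.05,0,0,-0.18,0.7,0.1,0,0,-0.36,0.7,0.15,0,0,-0.54,0.7,0.2,0,0,-0.72,0.7,0.26,0.01,0,-0.9,0.7,0.32,0.015,0.01,-1.08,0.7,0.38,0.02,0.02,-1.26,0.7,0.44,0.025,0.03,-1.43,0.7,0.493,0.025,0.031,-1.578,0.7,0.493,0.025,0.031,-1.578])

```text
clock: 3.48
position: [0.4908, 0.3342, 0.298]
ee_rot: [0.062, 0.998, -0.001, -0.001]
wrist_force: [-0.0, -0.1, 0.1]
grip_width: 0.0598
grip_force: 0.0
```

```bash
python3 - <<'E'
from h import *
go([(.4885,.3333,.171,np.pi-.12)])
E
```

```text
pos [0.4908 0.3342 0.298 ] yaw 3.0181 j [0.598 0.24  0.482 1.815 0.    0.721] F [-0.01 -0.1   0.12] t 3.475 w 0.0598 tilt [-0.0027 -0.0014]
(0.4885, 0.3333, 0.171, 3.021592653589793) -> [ 0.0021 -0.0012  0.127 ] spin -0.0035
```

Descend around the handle, settle, then close.

Emit:
arm_command(plan=[0.7,0.002,-0.001,0.04,0,0.7,0.002,-0.001,0.08,0,0.7,0.002,-0.001,0.11,0,0.7,0.002,-0.001,0.127,0,0.7,0.002,-0.001,0.127,0,0.0,0.002,-0.001,0.127,0,0.0,0.002,-0.001,0.127,0,0.0,0.002,-0.001,0.127,0,0.0,0.002,-0.001,0.127,0,0.0,0.002,-0.001,0.127,0], grip_force=80)

```text
clock: 4.72
position: [0.4896, 0.332, 0.1747]
ee_rot: [0.064, 0.998, 0.002, 0.001]
wrist_force: [1.8, 5.9, 1.6]
grip_width: 0.0211
grip_force: 77.6
```

```bash
python3 - <<'E'
from h import *
go([(.4885,.3333,.171,np.pi-.12)])
s=manip.get_state(); print(s['grip_force'],s['ft_torque'])
E
```

```text
pos [0.4896 0.332  0.1747] yaw 3.0137 j [0.595 0.169 0.157 1.555 0.002 0.723] F [1.75 5.89 1.59] t 4.725 w 0.0211 tilt [0.0025 0.0038]
(0.4885, 0.3333, 0.171, 3.021592653589793) -> [0.0013 0.0012 0.0037] spin -0.0079
77.64318466186523 [ 1.68351739 -0.44846506  0.20821805]
```

Emit:
arm_command(plan=[0,0,0,-0.02,0,0,0,0,-0.05,0,0,0,0,-0.09,0,0,0,0,-0.13,0,0,0,0,-0.15,0,0,0,0,-0.15,0,0,0,0,-0.15,0])

```text
clock: 5.6
position: [0.4889, 0.3303, 0.3221]
ee_rot: [0.064, 0.998, -0.0, -0.001]
wrist_force: [0.0, -0.4, -2.2]
grip_width: 0.0212
grip_force: 78.6
```

```bash
python3 - <<'E'
from h import *
x,y=world(0,-.1025)
go([(.48,.2,.32,np.pi),(x,y,.32,np.pi+.139)])
im,W=cloud('scene'); np.save('s1.npy',W); cv2.imwrite('pics/s1.png',cv2.resize(im[60:240,300:500],(800,720))[:600,:,::-1])
m=(abs(W[...,0]-.49)<.12)&(abs(W[...,1]-.33)<.08)&(W[...,2]>.14)
z=W[m][:,2]; print(np.histogram(z,bins=np.arange(.14,.4,.005)))
print([(r['point'],r['score']) for r in manip.tip_of('rake','scene')[:1]])
E
```

```text
pos [0.4889 0.3303 0.3221] yaw 3.0128 j [ 0.594  0.251  0.544  1.865 -0.     0.723] F [ 0.05 -0.4  -2.16] t 5.6 w 0.0212 tilt [-0.0011 -0.0008]
(0.48, 0.2, 0.32, 3.141592653589793) -> [-0.0079 -0.1304  0.0021] spin -0.1288
(np.float64(0.5368016649767545), np.float64(-0.0995113920300969), 0.32, 3.2805926535897934) -> [-0.1028 -0.4201  0.0021] spin -0.2678
(array([  0,   0,   0,   0,   0,   1,  17,  20,  19,  22,  19,  26,  18,
        17,  37,  56,  32,  12,  10,   7,   8,   9,  19,  14,  77,  74,
       108,  40,  21,  25,  23,  25,  20,  27,  22,  23,  23,  31,  36,
        43,  37,  42,  44,  42,  38,  46,  88,  77,  85,  76,  95]), array([0.14 , 0.145, 0.15 , 0.155, 0.16 , 0.165, 0.17 , 0.175, 0.18 ,
       0.185, 0.19 , 0.195, 0.2  , 0.205, 0.21 , 0.215, 0.22 , 0.225,
       0.23 , 0.235, 0.24 , 0.245, 0.25 , 0.255, 0.26 , 0.265, 0.27 ,
       0.275, 0.28 , 0.285, 0.29 , 0.295, 0.3  , 0.305, 0.31 , 0.315,
       0.32 , 0.325, 0.33 , 0.335, 0.34 , 0.345, 0.35 , 0.355, 0.36 ,
       0.365, 0.37 , 0.375, 0.38 , 0.385, 0.39 , 0.395]))
[([0.4885, 0.3325, 0.2577], 0.8)]
```

View pics/s1.png

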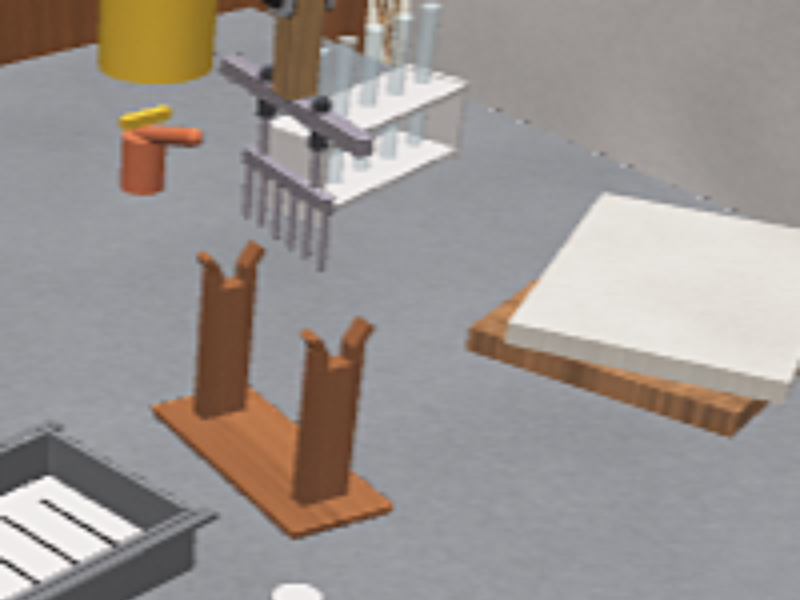

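The rake hangs upright in the jaws (crossbar at (300,110) in the crop) and clear of the stand. The tine tips are about 90 mm below the rake's origin.

Emit:
arm_command(plan=[0,-0.01,-0.05,0,-0.05,0,-0.02,-0.1,0,-0.1,0,-0.035,-0.15,0,-0.15,0,-0.05,-0.2,0,-0.2,0,-0.065,-0.26,0,-0.25,0,-0.08,-0.32,0,-0.267,0,-0.09,-0.37,0,-0.267,0,-0.1,-0.41,0,-0.267,0,-0.103,-0.42,0.01,-0.267,0,-0.103,-0.42,0.01,-0.267])

```text
clock: 6.95
position: [0.5366, -0.0995, 0.3116]
ee_rot: [-0.068, 0.998, 0.0, -0.001]
wrist_force: [-0.1, 0.5, -2.7]
grip_width: 0.0209
grip_force: 78.9
```

```bash
python3 - <<'E'
from h import *
x,y=world(0,-.103)
go([(x,y,.2,np.pi+.139),(x,y,.165,np.pi+.139)])
manip.grab_frame('scene'); p=manip.tip_of('rake','scene')[0]; print(p,bed(p['point']))
E
```

```text
pos [ 0.5366 -0.0995  0.3116] yaw -3.0045 j [-0.184  0.128  0.38   1.825  0.    -0.321] F [-0.13  0.52 -2.71] t 6.95 w 0.0209 tilt [-0.0026  0.0007]
(np.float64(0.5368709413912753), np.float64(-0.10000656955219493), 0.2, 3.2805926535897934) -> [-0.0002 -0.0005  0.1116] spin -6.2851
(np.float64(0.5368709413912753), np.float64(-0.10000656955219493), 0.165, 3.2805926535897934) -> [-0.0002 -0.0005  0.1466] spin -6.2851
{'point': [0.5374, -0.0998, 0.2474], 'score': 0.78} [ 0.00055258 -0.10286873]
```

Emit:
arm_command(plan=[0,0,0,0.04,0,0,0,0,0.08,0,0,0,0,0.11,0,0,0,0,0.125,0,0,0,0,0.132,0,0,0,0,0.138,0,0,0,0,0.138,0,0,0,0,0.138,0])

```text
clock: 8.05
position: [0.5374, -0.0995, 0.176]
ee_rot: [-0.069, 0.998, -0.0, 0.0]
wrist_force: [0.4, 0.8, -2.4]
grip_width: 0.0211
grip_force: 78.9
```

Emit:
arm_command(plan=[0,0,0,0.002,0,0,0,0,0.003,0,0,0,0,0.003,0])

```text
clock: 8.43
position: [0.537, -0.0995, 0.1722]
ee_rot: [-0.069, 0.998, 0.0, -0.0]
wrist_force: [-0.3, -0.2, -2.8]
grip_width: 0.0213
grip_force: 78.9
```

Emit:
arm_command(plan=[0,0,0,0.001,0,0,0,0,0.002,0,0,0,0,0.002,0])

```text
clock: 8.8
position: [0.537, -0.0994, 0.1702]
ee_rot: [-0.069, 0.998, 0.0, -0.0]
wrist_force: [-0.2, -0.4, -2.6]
grip_width: 0.0206
grip_force: 78.9
```

Emit:
arm_command(plan=[0,0,0,0.001,0,0,0,0,0.002,0,0,0,0,0.002,0])

```text
clock: 9.18
position: [0.537, -0.0994, 0.1682]
ee_rot: [-0.069, 0.998, 0.0, -0.0]
wrist_force: [0.2, -0.5, -3.3]
grip_width: 0.0211
grip_force: 78.9
```

Emit:
arm_command(plan=[0,0,0,0.001,0,0,0,0,0.0015,0,0,0,0,0.0015,0])

```text
clock: 9.55
position: [0.537, -0.0994, 0.1667]
ee_rot: [-0.069, 0.998, 0.0, -0.0]
wrist_force: [-0.5, -0.0, -2.0]
grip_width: 0.0205
grip_force: 78.9
```

Emit:
arm_command(plan=[0,0,0,0.001,0,0,0,0,0.001,0,0,0,0,0.001,0])

```text
clock: 9.93
position: [0.5371, -0.0994, 0.1658]
ee_rot: [-0.069, 0.998, -0.0, 0.0]
wrist_force: [-0.4, -0.4, -1.9]
grip_width: 0.0207
grip_force: 78.9
```

Emit:
arm_command(plan=[0,0,0,0.001,0,0,0,0,0.001,0])

```text
clock: 10.18
position: [0.537, -0.0994, 0.1647]
ee_rot: [-0.069, 0.998, 0.0, -0.0]
wrist_force: [-0.6, 0.7, -1.8]
grip_width: 0.0208
grip_force: 78.9
```

Emit:
arm_command(plan=[0,0,0,0.001,0,0,0,0,0.001,0])

```text
clock: 10.42
position: [0.5371, -0.0994, 0.164]
ee_rot: [-0.069, 0.998, -0.0, 0.0]
wrist_force: [-0.3, -0.3, 0.9]
grip_width: 0.0212
grip_force: 79.0
```

Emit:
arm_command(plan=[0,0,0.004,0.0005,0,0,0,0.012,0.0005,0,0,0,0.024,0.0005,0,0,0,0.036,0.0005,0])

```text
clock: 10.92
position: [0.5321, -0.063, 0.1635]
ee_rot: [-0.069, 0.998, -0.0, 0.0]
wrist_force: [1.0, -3.8, 2.3]
grip_width: 0.0209
grip_force: 79.5
```

```bash
python3 - <<'E'
from h import *
x,y=world(0,.095)
go([(x,y,.164,-np.pi+.139)])
E
```

```text
pos [ 0.5321 -0.063   0.1635] yaw -3.0033 j [-0.118  0.037 -0.007  1.526 -0.    -0.256] F [ 1.04 -3.83  2.29] t 10.925 w 0.0209 tilt [ 0.0005 -0.0005]
(np.float64(0.5094374812410567), np.float64(0.0960837291986264), 0.164, -3.002592653589793) -> [ 0.0005  0.1607 -0.0005] spin -0.0007
```

Emit:
arm_command(plan=[0,0,0.012,0,0,0,0,0.026,0,0,0,0,0.04,0,0,0,0,0.054,0,0,0,0,0.068,0,0])

```text
clock: 11.55
position: [0.5225, 0.0045, 0.1633]
ee_rot: [-0.069, 0.998, -0.0, -0.0]
wrist_force: [0.5, -5.3, 2.5]
grip_width: 0.0209
grip_force: 79.6
```

Emit:
arm_command(plan=[0,0,0.014,0,0,0,0,0.028,0,0,0,0,0.042,0,0,0,0,0.056,0,0,0,0,0.07,0,0,0,0,0.082,0,0,0,0,0.09,0,0,0,0,0.093,0,0])

```text
clock: 12.55
position: [0.5098, 0.0964, 0.1633]
ee_rot: [-0.069, 0.998, 0.0, -0.0]
wrist_force: [-0.0, -3.1, 2.6]
grip_width: 0.0213
grip_force: 79.4
```

Emit:
arm_command(plan=[0,0,-0.004,0,0,0,0,-0.006,-0.02,0,0,0,-0.006,-0.05,0,0,0,-0.04,-0.06,0,0,0,-0.09,-0.06,0,0,0,-0.14,-0.06,0,0,0,-0.19,-0.06,0,0,0,-0.23,-0.06,0,0,0,-0.242,-0.06,0,0,0,-0.242,-0.06,0])

```text
clock: 13.8
position: [0.543, -0.1443, 0.2225]
ee_rot: [-0.068, 0.998, 0.001, -0.001]
wrist_force: [-0.4, -0.5, -2.2]
grip_width: 0.0211
grip_force: 78.9
```

```bash
python3 - <<'E'
from h import *
x,y=world(0,-.147)
go([(x,y,.164,-np.pi+.139)])
im,W=cloud('scene'); cv2.imwrite('pics/s2.png',cv2.resize(im[140:290,160:380],(800,545))[...,::-1])
for n in('scene','top'):
    manip.grab_frame(n); c=bed([q['point'] for q in manip.tip_of('chip0',n) if q['score']>.3]); print(c[np.argsort(c[:,1])].round(3).tolist())
p=manip.tip_of('rake','scene')[0]; print(p,bed(p['point']))
E
```

```text
pos [ 0.543  -0.1443  0.2225] yaw -3.0047 j [-2.600e-01  1.140e-01  1.880e-01  1.647e+00  1.000e-03 -3.970e-01] F [-0.44 -0.46 -2.17] t 13.8 w 0.0211 tilt [-0.0012  0.0013]
(np.float64(0.5429672658691017), np.float64(-0.1435821914968219), 0.164, -3.002592653589793) -> [-0.0001  0.0007  0.0585] spin -0.0021
[[-0.039, -0.172], [0.045, -0.165], [0.043, -0.126], [-0.039, -0.125], [0.001, -0.125], [0.0, 0.105], [-0.032, 0.106], [0.033, 0.108]]
[[-0.003, -0.121], [-0.035, 0.101], [0.032, 0.106], [-0.001, 0.107]]
{'point': [0.5423, -0.1443, 0.1577], 'score': 0.97} [-0.00076028 -0.14761843]
```

View pics/s2.png

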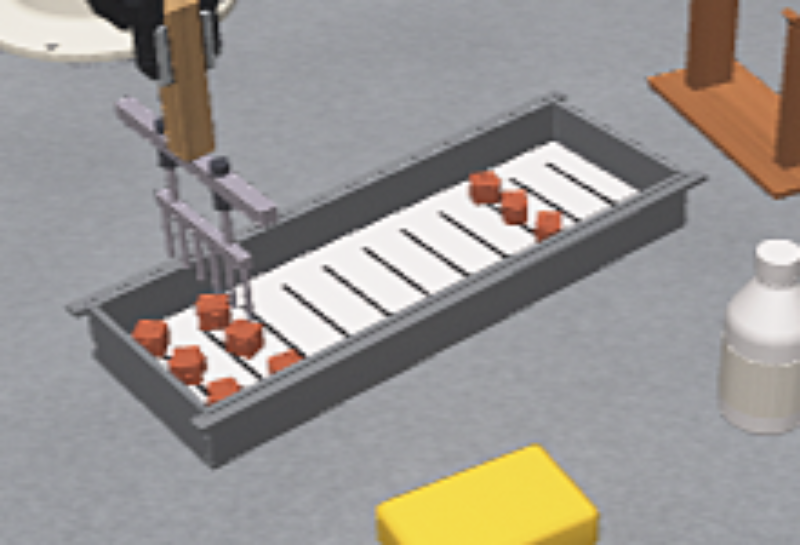

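The first row is now in the far third, at about (515,205) in the crop, and six chips remain at the near end. The rake hovers over the gap between the other two rows.

Emit:
arm_command(plan=[0,0,0,0.02,0,0,0,0,0.04,0,0,0,0,0.05,0,0,0,0,0.055,0,0,0,0,0.058,0,0,0,0,0.059,0,0,0,0,0.059,0])

```text
clock: 14.98
position: [0.5434, -0.1441, 0.1646]
ee_rot: [-0.069, 0.998, -0.0, 0.0]
wrist_force: [-0.1, 0.6, -1.8]
grip_width: 0.0209
grip_force: 79.0
```

Emit:
arm_command(plan=[0,0,0.004,0.0005,0,0,0,0.012,0.001,0,0,0,0.024,0.001,0,0,0,0.038,0.001,0,0,0,0.052,0.001,0])

```text
clock: 15.6
position: [0.536, -0.0915, 0.1636]
ee_rot: [-0.069, 0.998, -0.0, 0.0]
wrist_force: [1.2, -3.2, 1.7]
grip_width: 0.0213
grip_force: 79.6
```

Emit:
arm_command(plan=[0,0,0.014,0,0,0,0,0.028,0,0,0,0,0.042,0,0,0,0,0.056,0,0,0,0,0.068,0,0,0,0,0.077,0,0,0,0,0.082,0,0,0,0,0.082,0,0,0,0,0.078,0,0,0,0,0.077,-0.03,0])

```text
clock: 16.85
position: [0.5241, -0.0163, 0.1909]
ee_rot: [-0.069, 0.998, 0.001, -0.003]
wrist_force: [0.7, -0.1, -1.6]
grip_width: 0.021
grip_force: 79.1
```

Emit:
arm_command(plan=[0,0,0,-0.05,0,0,0,0,-0.1,0,0,0,0,-0.13,0,0,0,0,-0.13,0])

```text
clock: 17.35
position: [0.5261, -0.0165, 0.3245]
ee_rot: [-0.069, 0.998, 0.0, 0.001]
wrist_force: [0.3, -0.1, -3.3]
grip_width: 0.0214
grip_force: 79.2
```

```bash
python3 - <<'E'
from h import *
for n in('scene','top'):
    manip.grab_frame(n); c=bed([q['point'] for q in manip.tip_of('chip0',n) if q['score']>.3]); print(c[np.argsort(c[:,1])].round(3).tolist())
im,W=cloud('scene'); cv2.imwrite('pics/s3.png',cv2.resize(im[140:290,160:380],(800,545))[...,::-1])
go([(.4889,.3303,.322,np.pi-.1288)])
E
```

```text
[[-0.038, -0.173], [0.043, -0.168], [-0.0, -0.167], [-0.039, -0.004], [0.001, -0.001], [0.044, -0.001], [-0.033, 0.107], [0.036, 0.108]]
[[-0.0, -0.169], [-0.037, -0.167], [-0.037, 0.103], [0.031, 0.108], [0.0, 0.108]]
pos [ 0.5251 -0.0163  0.3214] yaw -3.0035 j [-0.031  0.085  0.353  1.842  0.    -0.169] F [ 0.28 -0.85 -2.62] t 17.6 w 0.0214 tilt [-0.0029  0.0002]
(0.4889, 0.3303, 0.322, 3.012792653589793) -> [-0.0119  0.3482 -0.0006] spin -6.0163
```

View pics/s3.png

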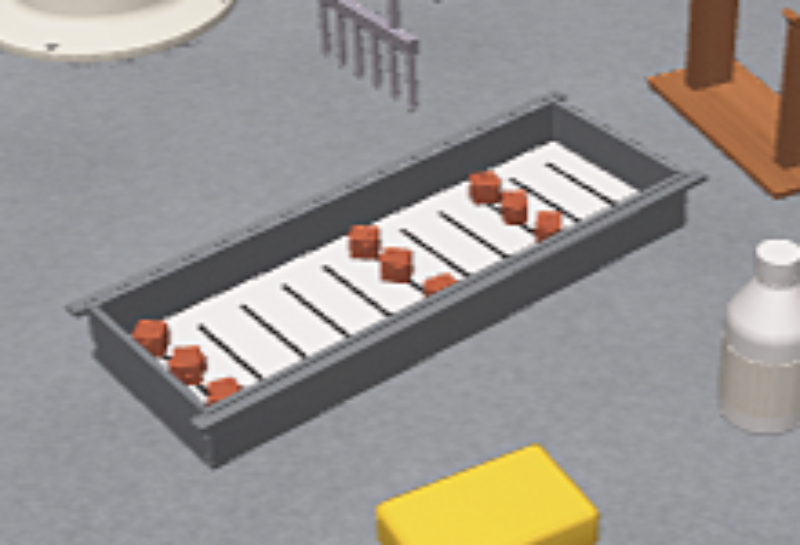

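The chips now lie three in each third, all flat: around (185,365), (395,265) and (515,205) in the crop. Next the rake goes back to its stand.

Emit:
arm_command(plan=[0,0,0.04,0,0.04,0,0,0.08,0,0.08,0,-0.002,0.13,0,0.12,0,-0.004,0.18,0,0.16,0,-0.006,0.23,0,0.2,0,-0.008,0.28,0,0.24,0,-0.01,0.32,0,0.267,0,-0.012,0.34,0,0.267,0,-0.012,0.348,0,0.267,0,-0.012,0.348,0,0.267])

```text
clock: 18.85
position: [0.4895, 0.3296, 0.323]
ee_rot: [0.064, 0.998, -0.0, -0.0]
wrist_force: [0.2, -0.2, -2.8]
grip_width: 0.0213
grip_force: 79.3
```

```bash
python3 - <<'E'
from h import *
go([(.4896,.332,.1747,np.pi-.1288),(.4889,.3303,.322,np.pi-.1288)])
im,W=cloud('scene'); cv2.imwrite('pics/s4.png',cv2.resize(im[60:240,300:500],(660,594))[...,::-1])
print([r['point'] for r in manip.tip_of('rake','scene')[:1]],[r['point'] for r in manip.tip_of('stand','scene')[:1]])
E
```

```text
pos [0.4895 0.3296 0.323 ] yaw 3.0129 j [ 0.593  0.252  0.547  1.867 -0.     0.721] F [ 0.21 -0.24 -2.79] t 18.85 w 0.0213 tilt [-0.0004 -0.0005]
(0.4896, 0.332, 0.1747, 3.012792653589793) -> [0.0002 0.0024 0.1483] spin 0.0001
(0.4889, 0.3303, 0.322, 3.012792653589793) -> [0.0007 0.0006 0.001 ] spin 0.0001
[[0.4896, 0.3304, 0.2604]] [[0.4922, 0.3351, -0.0001]]
```

View pics/s4.png

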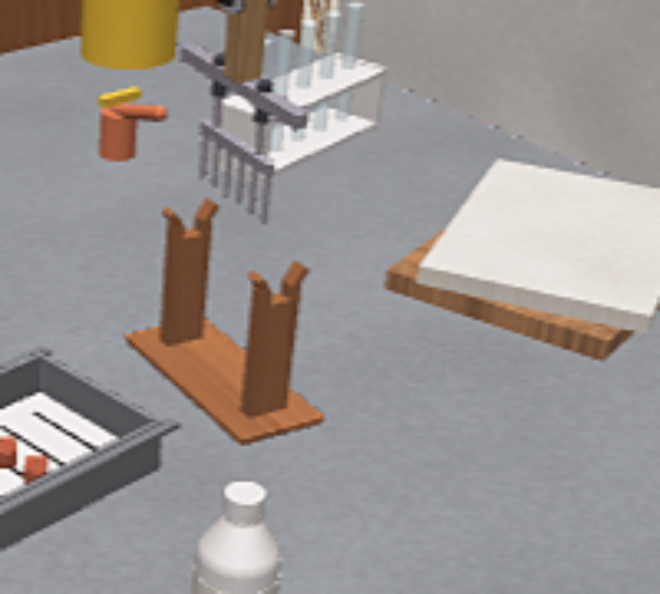

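The rake hangs upright over the stand, as it did just after being lifted. Lower it.

Emit:
arm_command(plan=[0,0,0.002,0.04,0,0,0,0.002,0.08,0,0,0,0.002,0.11,0,0,0,0.002,0.125,0,0,0,0.002,0.133,0,0,0,0.002,0.14,0,0,0,0.002,0.143,0,0,0,0.002,0.145,0,0,0,0.002,0.145,0])

```text
clock: 20.12
position: [0.49, 0.3325, 0.1786]
ee_rot: [0.064, 0.998, 0.0, 0.0]
wrist_force: [0.9, 3.2, -2.7]
grip_width: 0.0211
grip_force: 79.4
```

Emit:
arm_command(plan=[0,0,0,0.001,0,0,0,0,0.002,0,0,0,0,0.002,0])

```text
clock: 20.5
position: [0.4898, 0.3324, 0.1764]
ee_rot: [0.064, 0.998, 0.0, 0.0]
wrist_force: [1.2, 4.7, 0.9]
grip_width: 0.021
grip_force: 79.7
```

Emit:
arm_command(plan=[0,0,0.002,0,0,0,0,0.002,0.001,0,0,0,0.002,0.0015,0,0,0,0.002,0.0015,0])

```text
clock: 21.0
position: [0.4899, 0.3338, 0.175]
ee_rot: [0.064, 0.998, -0.0, 0.0]
wrist_force: [-1.4, -1.5, 1.6]
grip_width: 0.021
grip_force: 80.1
```

```bash
python3 - <<'E'
from h import *
go([])
print(manip.get_state()['ft_torque'])
im,W=cloud('scene'); print([r['point'] for r in manip.tip_of('rake','scene')[:1]])
E
```

```text
pos [0.4899 0.3338 0.175 ] yaw 3.0125 j [ 0.598  0.176  0.166  1.561 -0.     0.727] F [-1.36 -1.48  1.62] t 21.0 w 0.021 tilt [ 0.0001 -0.0004]
[-0.34701878  0.24384577 -0.06516015]
[[0.4875, 0.3357, 0.1092]]
```

Emit:
arm_command(plan=[0.35,0,0,0,0,0.5,0,0,0,0,0.7,0,0,0,0,0.7,0,0,0,0,0.7,0,0,0,0,0.7,0,0,-0.03,0,0.7,0,0,-0.07,0,0.7,0,0,-0.12,0,0.7,0,0,-0.15,0,0.7,0,0,-0.15,0])

```text
clock: 22.35
position: [0.4905, 0.3344, 0.3273]
ee_rot: [0.064, 0.998, 0.001, 0.002]
wrist_force: [-0.2, 0.6, -0.5]
grip_width: 0.0598
grip_force: 0.0
```

```bash
python3 - <<'E'
from h import *
go([])
im,W=cloud('scene'); cv2.imwrite('pics/s5.png',im[...,::-1])
print([r['point'] for r in manip.tip_of('rake','scene')[:1]])
c=bed([q['point'] for q in manip.tip_of('chip0','scene') if q['score']>.3]); print(c[np.argsort(c[:,1])].round(3).tolist())
E
```

```text
pos [0.4905 0.3344 0.3273] yaw 3.0128 j [ 0.598  0.26   0.566  1.872 -0.     0.727] F [-0.16  0.59 -0.46] t 22.35 w 0.0598 tilt [0.0034 0.0023]
[[0.4895, 0.3336, 0.1097]]
[[-0.004, -0.17], [0.042, -0.169], [-0.038, -0.168], [-0.038, -0.002], [0.003, -0.001], [0.043, 0.002], [0.002, 0.103], [0.032, 0.106], [-0.037, 0.108]]
```

View pics/s5.png

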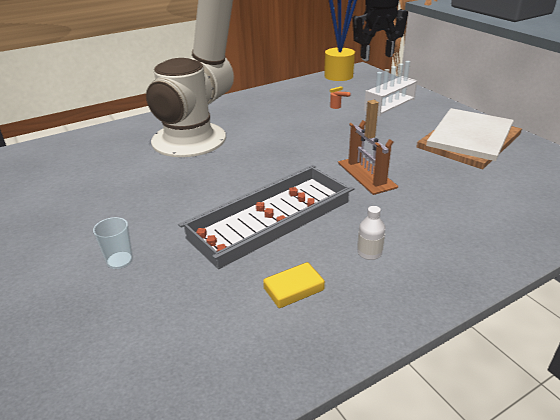

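The rake hangs upright in its stand at about (372,140). The chips lie three per third, the gripper is clear of everything, and the beaker, bottle and sponge are where they started.

```bash
python3 -c "
from rig import manip
print(manip.finish_job())"
```

```text
the job is handed in; nothing more can be done
None
```

The job is handed in: the chips lie three in each third of the tray in a single layer, the rake is back upright in its stand, and the beaker, bottle and sponge were not touched (the hand-in gave no verdict).

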